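# Find and mark the light spot of a flywheel on the balancing rollers

## Task

Lift the flywheel out of the wooden trough, set it gently with its arbor on the four rollers of the balancing stand, let go, and let it swing freely until it comes to rest by itself with its heavy side down. Then hang the black rider clip astride the rim at the very top to mark the light spot, without setting the wheel off its rest position, and let go. Leave the tin, the bottle, the box and the brush where they are.

Things in the scene. Friction and masses are not known exactly. Their poses are not given: they have to be found in the camera images.
- wheel: aluminium flywheel, 0.6 to 0.9 kg: disc 130 mm across, rim 26 mm wide with flat sides (radius 45 to 65 mm). A steel arbor, 16 mm thick, sticks out along the axis to 68 mm either side of the centre. Origin: the wheel's centre. y axis: the arbor, level; z axis: from the heavy side to the light side. It starts upright in the trough, heavy side 110 degrees from straight down.
- heavy (a point): the heavy side: middle of a dark steel slab, 44 x 22 mm, bolted in the disc 32 mm from the axis. It puts the wheel's centre of mass about 8.5 mm off the axis
- stand: grey balancing stand, fixed: base 130 (x) by 150 (y) mm, 12 thick. Origin: centre of its underside; z up. Four free rollers, 36 mm across, at x +-18, y +-45 mm, axes along y, 70 mm high; uprights outside them (y +-56 to 64) 76 mm high. Released, the wheel rocks for about 2 to 4 s.
- nest (a point): where the wheel's centre comes to lie on the stand: 89 mm above the stand's origin, arbor along the stand's y axis, either way round. The arbor centres itself between the rollers from up to 12 mm off in x
- trough: wooden V trough, fixed, 130 (x) by 70 (y) mm, up to 37 mm high; origin: centre of its underside. The wheel stands in it on its rim, centre 85 mm above the bench, arbor along the trough's y; it lifts straight out
- rider: black plastic rider clip, 35 g: inverted U standing on two feet. Origin: centre of its underside; z up. Cheeks 44 mm long (x), 4 thick, 32 mm apart (y), 40 mm over all, so its slot runs along x. Its bridge, from 26 to 34 mm above the origin, rests on the rim: hung at the wheel's top, its origin is 38 mm above the wheel's centre.
- rider_tab (a point): middle of the grip tab standing on the rider's bridge: 26 mm long (x), 10 thick (y), from 34 to 70 mm above the rider's origin; this point is at 56 mm
- tin: closed round metal can, 76 mm diameter, 90 mm high; not part of the job; origin at its underside
- oil: closed bottle of oil, 50 mm diameter, 120 mm high; not part of the job; origin at its underside
- screwbox: closed green box of screws, 70 x 110 x 40 mm; not part of the job; origin at its underside
- brush: wooden-handled brush lying on the bench; not part of the job; origin at its underside
Not all that is in view belongs to the job. What is shaped like the wheel but orange is not meant.

How it is judged:
On the way, in this order (a step that is already met when the one before it is completed fails the run):
1. the wheel lies with its arbor on the rollers, let go (x of wheel in the frame of stand between -0.004 and 0.004 m and y of wheel in the frame of stand between -0.012 and 0.012 m and z of wheel in the frame of stand between 0.085 and 0.0925 m and angle between the y axis of wheel and the y axis of stand, either way round below 0.1 rad and contact force between the fingers and wheel below 0.05 N).
2. untouched and without the rider, it has come to rest with its heavy side down (all of step 1 and angle between wheel's own z axis and vertical below 0.2 rad and linear speed of wheel below 0.01 m/s and angular speed of wheel below 0.08 rad/s and distance between rider and wheel above 0.1 m), for 0.5 s.
At the end, for the whole second after the job is handed in: The wheel lies with its arbor on the rollers (within 4 mm of the nest across, 12 mm along the arbor), at rest, heavy side within 0.3 rad of straight down; the rider sits down on the rim, astride it, within 12 mm along the rim of the point opposite the heavy side; both released and still (all of step 1 and angle between each of wheel, rider's own z axis and vertical below 0.3 rad and linear speed of each of wheel, rider below 0.01 m/s and angular speed of each of wheel, rider below 0.08 rad/s and x of rider in the frame of wheel between -0.012 and 0.012 m and z of rider in the frame of wheel between 0.034 and 0.043 m and y of rider in the frame of wheel between -0.005 and 0.005 m and contact force between rider and wheel above 0.1 N and contact force between the fingers and rider below 0.05 N); the robot touches nothing.
It fails at once if the wheel is dropped: let go more than 10 mm above its place on the rollers (contact force between the fingers and wheel below 0.05 N and horizontal distance between wheel and nest below 0.03 m and z of wheel in the frame of nest above 0.01 m).
It fails at once if the wheel is knocked or pressed hard on the stand (over 60 N) (contact force between wheel and stand above 60 N).
It fails at once if the tin, the bottle, the box or the brush is moved more than 20 mm (distance of any of tin, oil, screwbox, brush from where it was at the start of the episode above 0.02 m).
It also fails if it takes over 72 s, if anything falls off the work surface, if the arm or the gripper's body presses on something with over 40 N, if the wrist force passes 120 N, or if a joint passes its speed limit or range.

## Robot

A 6-joint arm with a two-finger parallel gripper is mounted at the origin on the work surface. World frame = base frame: x ahead of the robot, y to its left, z up, the work surface at z = 0. Lengths are in m, angles in rad, forces in N, time in s.
With the tool pointing down it reaches from about 0.3 to 0.775 m from the base axis. Payload 14.6 kg.
Tool frame: the origin (TCP) lies on the centre line of the jaws, within the pads' length; the fingertips stand 25 mm ahead of it and the grasp point (between the pads) lies 6 mm ahead of it (ctrl.tip_reach is the distance from the TCP to the fingertips, in m); z points along the fingers, y is the line along which they close (so a half turn about z gives the same grasp; the last joint's range is limited). The gripper opens to 94 mm and grips with 3 to 60 N. Pads are 16 mm wide; open, the fingers measure 119 mm over their backs; the gripper's body (75 mm by 177 mm) begins 78 mm behind the grasp point.
Start: joints at [-1.403, 0.3, 1.521, -0, 1.321, -0.067], TCP at [0.128, -0.535, 0.23] pointing down, gripper open.
Joint ranges: [-3.03, 3.03], [-0.79, 2.21], [0.23, 2.52], [-1.04, 4.18], [0, 3.07], [-2.55, 2.55]. Speed limits (rad/s): [2.22, 2.22, 2.57, 3.14, 3.14, 3.14].

## Interface

Orientations are given as [roll, pitch, yaw] about the fixed x, y, z axes, in that order (R = Rz(yaw) Ry(pitch) Rx(roll)).
In Python, from station import ctrl gives the robot as it stands. The module is installed in compiled form; this text tells all that it offers.
- The arm moves only by the tool apply_moves, never from a script. Its argument "deltas" is a list of rows, each a list of 7 numbers: the closure in counts, from 0 (fully open) to 255 (shut), then the shift along the world's x, y, z in cm, then the turn, a rotation vector about the world's x, y, z in rad. In form: [[jaw, tx, ty, tz, ax, ay, az], ...]. A call has 1 to 10 rows; each row shifts and turns the commanded pose from where the row before left it; what a row does not reach is not made up. A row lasts 1/10 s, in which the tool goes at most 50 mm and 8.59 degrees, less where a joint would pass 70% of its speed; a pose out of reach is approached as far as the arm can. A call with a gripper value outside its range is refused whole. The fingers move at their own pace and stop on an object; "grip_force" is the grip in N (left out, the last holds). Time passes only in rows, so rows that do not move let the fingers close. It gives the time, the measured TCP pose, the force, the opening and the grip force at its end, in the units of the state.
- ctrl.get_obs(): the state, without advancing time (a new reading comes with each control period).
- ctrl.camera(name): name is "scene" or "top" or "wrist"; returns a dict with "img" (384x512x3 uint8, red, green, blue), "K" (3x3 intrinsics, pixels), "pose" (4x4, takes a point from camera to world coordinates); the wrist camera has in their place "hand_eye" (4x4, takes a point from camera to tool coordinates, whose origin is the TCP and whose axes are the flange's). Camera axes: x right, y up, looking along -z (the intrinsics and any distortion apply to the point x, -y, -z); pixel columns grow to the right and rows downward; lengths in m; the calibration is good to about 2 mm. A picture is of the moment at which its call begins: read the wrist's pose just before it. There is no depth.
- ctrl.hand_in(): hands the job in; it is judged then, once.
The state is a dict: "time_s": time; "qpos": joint angles; "joint_vel": joint speeds; "tau": joint torques, N m; "ee_pos": TCP position; "eef_rot": TCP orientation; "force": force on the tool from outside, world axes, zero at the start; "moment": the same for the moment, N m; "grip_width": finger opening in m; "grip_force": force on a finger pad.
Only numpy, scipy, OpenCV 4.12 (cv2) and the standard library are available. Lean on these libraries where they do the work, as an engineer would, in place of code of your own. Each camera call takes 0.05 s, during which the arm holds its last target. There are 200 camera calls.

## Working session

There is one attempt and no reset: what is moved stays moved. The work goes in short steps, Python scripts to look and compute and a tool call to move; the robot and the scene stay as the last step left them, time stands still between calls to the robot, and variables do not carry over. Pictures are saved under pics/ and viewed, at most 10 in all, crops included, and the job is handed in when it is done.

Besides the shell and the picture viewer there is one more tool, called as name([rows], argument=value, ...), one row to a line, values as JSON. apply_moves: Moves the arm, as the interface text tells. Its arguments: {"type":"object","properties":{"deltas":{"type":"array"},"grip_force":{"type":"number"}},"required":["deltas"]}

```bash
mkdir -p pics; cat > h.py <<'E'
import numpy as np, cv2
from station import ctrl
def ray(c,u,v,pose=None):
    K=c["K"];P=c["pose"] if pose is None else pose
    d=np.array([(u-K[0,2])/K[0,0],-(v-K[1,2])/K[1,1],-1.0])
    return P[:3,3],P[:3,:3]@d
def onplane(c,u,v,z,pose=None):
    o,d=ray(c,u,v,pose);return o+d*(z-o[2])/d[2]
def proj(c,p):
    P=c["pose"];q=P[:3,:3].T@(np.array(p)-P[:3,3]);K=c["K"]
    return K[0,0]*q[0]/-q[2]+K[0,2],K[1,2]-K[1,1]*q[1]/-q[2]
def two(c1,p1,c2,p2):
    A=[];b=[]
    M=np.zeros((3,3));r=np.zeros(3)
    for c,p in((c1,p1),(c2,p2)):
        o,d=ray(c,*p);d=d/np.linalg.norm(d);Q=np.eye(3)-np.outer(d,d);M+=Q;r+=Q@o
    return np.linalg.solve(M,r)
def save(n,im,s=1):
    cv2.imwrite("pics/"+n,cv2.resize(im[:,:,::-1],None,fx=s,fy=s,interpolation=cv2.INTER_CUBIC))
E
python3 - <<'E'
from h import *
for n in("top","scene"):
    c=ctrl.camera(n);save(n+"0.png",c["img"],1.5);np.savez(n+"0.npz",**{k:v for k,v in c.items()})
    print(n,list(c),c["K"].tolist(),np.round(c["pose"],3).tolist())
print(ctrl.get_obs())
E
```

```text
top ['img', 'K', 'pose'] [[478.14172378249003, 0.0, 255.53586698331273], [0.0, 478.14172378249003, 188.23050649049932], [0.0, 0.0, 1.0]] [[0.003, 0.991, -0.131, 0.369], [-1.0, 0.001, -0.016, -0.013], [-0.016, 0.131, 0.991, 1.812], [0.0, 0.0, 0.0, 1.0]]
scene ['img', 'K', 'pose'] [[358.3345565282616, 0.0, 252.30630098841735], [0.0, 358.3345565282616, 186.6554198976455], [0.0, 0.0, 1.0]] [[-0.239, -0.821, 0.519, 1.129], [0.971, -0.2, 0.131, 0.121], [-0.004, 0.536, 0.844, 0.937], [0.0, 0.0, 0.0, 1.0]]
{'time_s': 0.1, 'qpos': array([-1.40261331e+00,  3.00396992e-01,  1.52148817e+00,  7.45687253e-06,
        1.32071088e+00, -6.66369868e-02]), 'joint_vel': array([ 0.00135453, -0.00210349, -0.0014594 ,  0.0002622 ,  0.00067784,
       -0.00038712]), 'tau': array([ 9.50006215e-04, -5.32644010e+01, -3.53284049e+01,  7.08943745e-02,
        2.34851689e-02, -4.87987643e-05]), 'ee_pos': array([ 0.12791279, -0.53471264,  0.22996628]), 'eef_rot': array([-3.14059198e+00, -7.40197759e-05,  2.34818122e-01]), 'force': array([-0.45247293,  0.24143626,  0.54470345]), 'moment': array([-0.00965764,  0.00955453, -0.04972983]), 'grip_force': 0.0, 'grip_width': 0.09408486210735889}
```

View pics/top0.png

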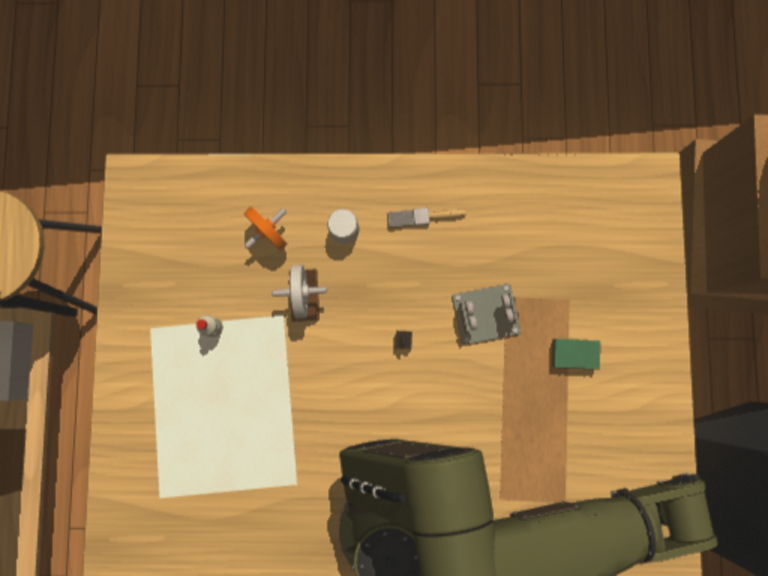

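View pics/scene0.png

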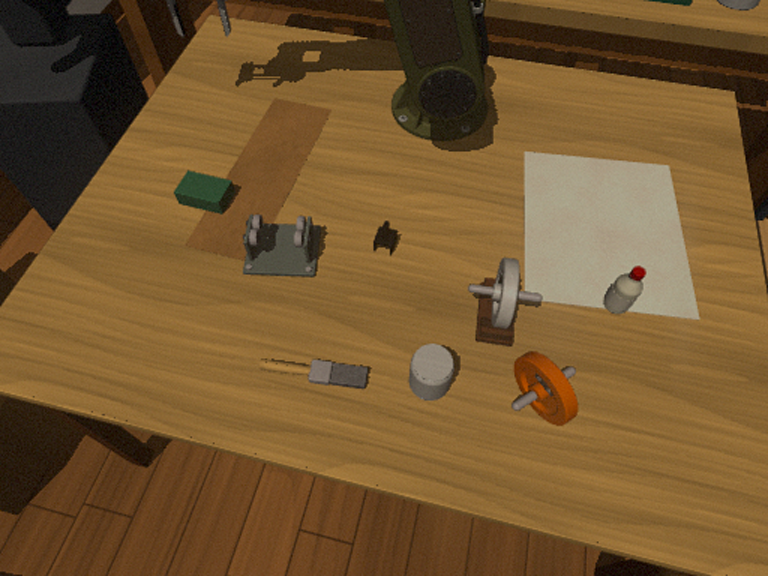

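Top view (1.5x): wheel at (299,292), upright in the trough. The other candidates are the orange decoy (265,227) and the grey tin (343,226). By description I choose the aluminium wheel at (299,292). The rider is at (403,341), the stand at (486,314), and the keep-clear items are oil (208,327), box (577,354) and brush (425,217). Next: coarse positions plus one close crop.

```bash
python3 - <<'E'
from h import *
t=np.load("top0.npz");s=np.load("scene0.npz")
q=lambda u,v:(u/1.5,v/1.5)
def P(n,a,b): print(n,np.round(two(t,q(*a),s,q(*b)),3))
P("arbL",(274,293),(540,298));P("arbR",(326,290),(472,289))
for n,a,z in(("arbL",(274,293),.085),("arbR",(326,290),.085),("wheeltop",(296,292),.15),("rider tab",(402,342),.07),("tin",(343,221),.09),("oil",(203,324),.12),
 ("st1",(460,342),.012),("st2",(519,333),.012),("st3",(511,286),.012),("st4",(453,295),.012),("orange",(265,227),.085),("box",(577,352),.04)):
    print(n,np.round(onplane(t,*q(*a),z),3))
print("rider scene",np.round(onplane(s,*q(386,226),.07),3))
a=cv2.resize(t["img"][160:250,165:365],None,fx=4,fy=4,interpolation=cv2.INTER_CUBIC)
save("crop1.png",a)
E
```

```text
arbL [0.571 0.285 0.082]
arbR [0.579 0.159 0.078]
arbL [0.571 0.282 0.085]
arbR [0.578 0.155 0.085]
wheeltop [0.565 0.219 0.15 ]
rider tab [ 0.453 -0.03   0.07 ]
tin [0.748 0.115 0.09 ]
oil [0.492 0.443 0.12 ]
st1 [ 0.456 -0.175  0.012]
st2 [ 0.479 -0.323  0.012]
st3 [ 0.598 -0.305  0.012]
st4 [ 0.575 -0.159  0.012]
orange [0.734 0.308 0.085]
box [ 0.431 -0.459  0.04 ]
rider scene [ 0.465 -0.029  0.07 ]
```

View pics/crop1.png

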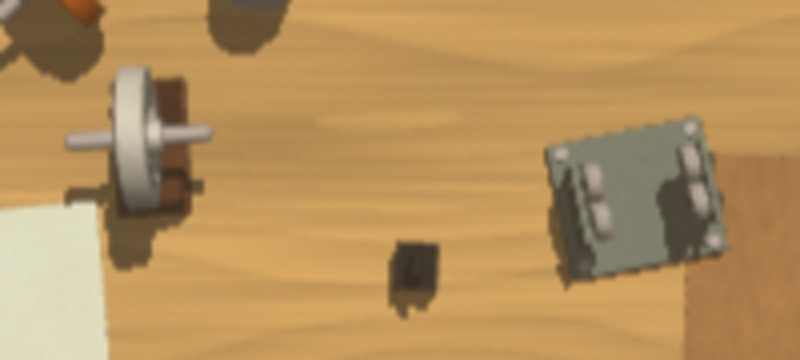

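The crop confirms it: silver wheel in the brown trough at crop (140,138), rider at (414,268), grey stand at (635,197). I'll go over the stand first for a wrist look.

apply_moves([
  [0, 3.9, 2.9, 1, 0, 0, -0.0085],
  [0, 3.9, 2.9, 1, 0, 0, -0.0085],
  [0, 3.9, 2.9, 1, 0, 0, -0.0085],
  [0, 3.9, 2.9, 1, 0, 0, -0.0085],
  [0, 3.9, 2.9, 1, 0, 0, -0.0085],
  [0, 3.9, 2.9, 1, 0, 0, -0.0085],
  [0, 3.9, 2.9, 1, 0, 0, -0.0085],
  [0, 3.9, 2.9, 1, 0, 0, -0.0085],
  [0, 3.9, 2.9, 1, 0, 0, -0.0085],
  [0, 0, 0, 0, 0, 0, 0],
])

```text
time_s: 1.1
ee_pos: [0.4823, -0.2706, 0.3209]
eef_rot: [-3.142, -0.001, 0.163]
force: [-0.9, -0.8, -0.1]
grip_width: 0.094
grip_force: 0.0
```

```bash
cat >> h.py <<'E'
from scipy.spatial.transform import Rotation as R
def wrist():
    o=ctrl.get_obs();T=np.eye(4);T[:3,3]=o["ee_pos"];T[:3,:3]=R.from_euler("xyz",o["eef_rot"]).as_matrix()
    c=dict(ctrl.camera("wrist"));c["pose"]=T@c["hand_eye"];return c
E
python3 - <<'E'
from h import *
c=wrist();save("w1.png",c["img"],1.5);np.savez("w1.npz",**c)
print(list(c),c["K"],np.round(c["hand_eye"],3),np.round(c["pose"],3),ctrl.get_obs()["ee_pos"])
E
```

```text
['img', 'K', 'hand_eye', 'pose'] [[273.29180949   0.         252.75719144]
 [  0.         273.29180949 192.59180547]
 [  0.           0.           1.        ]] [[-0.     0.973  0.232  0.068]
 [ 1.     0.     0.     0.   ]
 [ 0.     0.232 -0.973 -0.155]
 [ 0.     0.     0.     1.   ]] [[ 0.162  0.96   0.228  0.549]
 [-0.987  0.158  0.037 -0.26 ]
 [-0.    -0.231  0.973  0.476]
 [ 0.     0.     0.     1.   ]] [ 0.48045642 -0.27222116  0.32021932]
```

View pics/w1.png

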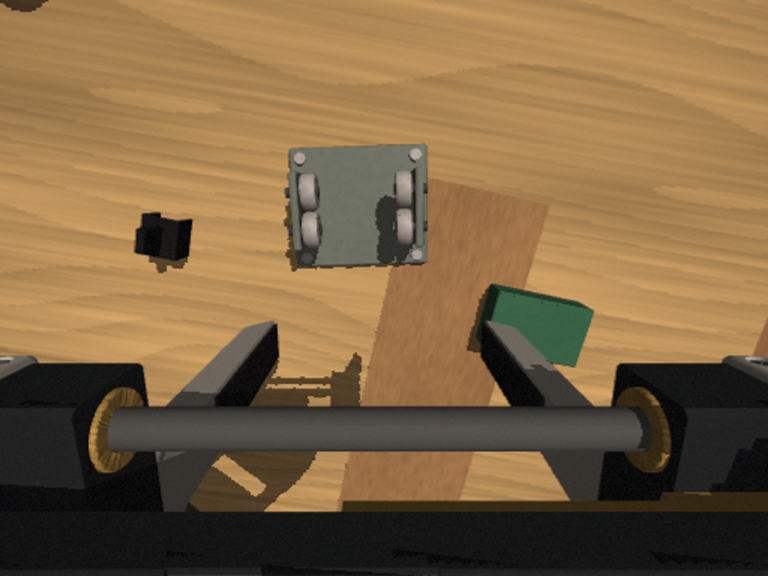

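Wrist view: stand plate corners are about (290,150),(427,145),(427,263),(292,268), with four light rollers inside. The rider is at (163,238), its tab leaning to the left. Next: refine the rollers, the plate and the rider.

```bash
python3 - <<'E'
from h import *
c=np.load("w1.npz");im=c["img"]
hsv=cv2.cvtColor(im,cv2.COLOR_RGB2HSV)
sub=np.zeros(im.shape[:2],np.uint8);sub[90:185,185:290]=1
m=((hsv[...,1]<40)&(hsv[...,2]>135)).astype(np.uint8)*sub
n,l,st,ce=cv2.connectedComponentsWithStats(m)
for i in range(1,n):
    if st[i,4]>10: print("blob",st[i],np.round(ce[i],1),np.round(onplane(c,*ce[i],.06),4), np.round(onplane(c,*ce[i],.012),4))
# plate
g=((hsv[...,1]<60)&(hsv[...,2]>70)).astype(np.uint8)*sub
k=cv2.morphologyEx(g,cv2.MORPH_CLOSE,np.ones((5,5)))
ct=max(cv2.findContours(k,0,1)[0],key=cv2.contourArea)
b=cv2.boxPoints(cv2.minAreaRect(ct));w=[onplane(c,*p,.012) for p in b];print("plate",b,np.round(w,4),np.mean(w,0))
# rider
m=(im.max(2)<60).astype(np.uint8);m[:130]=0;m[190:]=0;m[:,:80]=0;m[:,140:]=0
ys,xs=np.nonzero(m);print("rider bbox",xs.min(),xs.max(),ys.min(),ys.max())
a=im[130:190,80:140];save("rid.png",a,8)
E
```

```text
blob [273  99   8   8  48] [276.8 102.1] [ 0.5903 -0.2883  0.06  ] [ 0.5951 -0.2916  0.012 ]
blob [196 101   8   8  46] [199.3 104.8] [ 0.5683 -0.1778  0.06  ] [ 0.5706 -0.1683  0.012 ]
blob [264 114  10  19 155] [269. 122.] [ 0.5608 -0.282   0.06  ] [ 0.5622 -0.2846  0.012 ]
blob [199 116  11  19 158] [204.3 124.5] [ 0.5419 -0.1884  0.06  ] [ 0.5411 -0.1801  0.012 ]
blob [265 140  10  18 151] [269.5 148.1] [ 0.5236 -0.2895  0.06  ] [ 0.5207 -0.2929  0.012 ]
blob [201 142  10  18 152] [206.1 150.2] [ 0.505  -0.1956  0.06  ] [ 0.4999 -0.1882  0.012 ]
blob [274 166   8   7  39] [277.6 169.2] [ 0.4941 -0.3073  0.06  ] [ 0.4877 -0.3128  0.012 ]
plate [[191.11104  98.7759 ]
 [283.41177  95.64706]
 [286.0769  174.26855]
 [193.77615 177.3974 ]] [[ 0.5776 -0.1542  0.012 ]
 [ 0.6065 -0.3002  0.012 ]
 [ 0.4815 -0.3288  0.012 ]
 [ 0.4503 -0.173   0.012 ]] [ 0.52897408 -0.23904968  0.012     ]
rider bbox 90 127 142 173
```

View pics/rid.png

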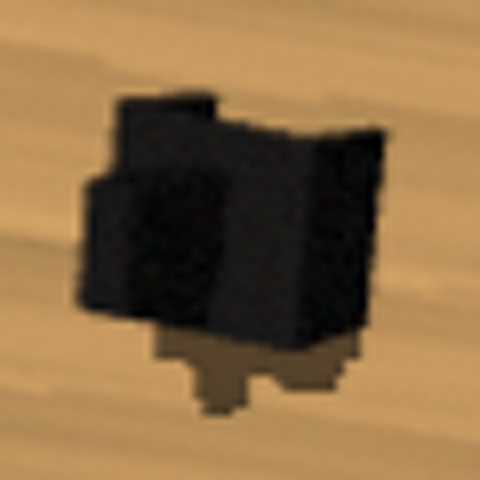

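apply_moves([
  [0, 0, 4.85, 0, 0, 0, -0.011],
  [0, 0, 4.85, 0, 0, 0, -0.011],
  [0, 0, 4.85, 0, 0, 0, -0.011],
  [0, 0, 4.85, 0, 0, 0, -0.011],
  [0, 0, 4.85, 0, 0, 0, -0.011],
  [0, 0, 4.85, 0, 0, 0, -0.011],
  [0, 0, 4.85, 0, 0, 0, -0.011],
  [0, 0, 4.85, 0, 0, 0, -0.011],
  [0, 0, 4.85, 0, 0, 0, -0.011],
  [0, 0, 4.85, 0, 0, 0, -0.011],
])

```text
time_s: 2.15
ee_pos: [0.4786, 0.2118, 0.3202]
eef_rot: [3.141, 0.0, 0.047]
force: [1.5, -0.8, 0.5]
grip_width: 0.0939
grip_force: 0.0
```

apply_moves([
  [0, 0, 0, 0, 0, 0, 0],
  [0, 0, 0, 0, 0, 0, 0],
])

```text
time_s: 2.35
ee_pos: [0.4788, 0.2107, 0.3198]
eef_rot: [3.141, 0.001, 0.049]
force: [0.6, -0.5, 0.6]
grip_width: 0.0938
grip_force: 0.0
```

```bash
python3 - <<'E'
from h import *
c=wrist();save("w2.png",c["img"],1.5);np.savez("w2.npz",**c);im=c["img"]
print(ctrl.get_obs()["ee_pos"],ctrl.get_obs()["eef_rot"])
hsv=cv2.cvtColor(im,cv2.COLOR_RGB2HSV)
m=((hsv[...,1]<40)&(hsv[...,2]>110)).astype(np.uint8)
m[210:]=0
n,l,st,ce=cv2.connectedComponentsWithStats(m)
for i in range(1,n):
    if st[i,4]>30: print(st[i],np.round(ce[i],1),np.round(onplane(c,*ce[i],.085),3))
E
```

```text
[0.47900245 0.20993968 0.32007045] [3.14108180e+00 6.38958302e-04 4.77866397e-02]
[148   0  13   8  70] [153.   3.] [0.692 0.347 0.085]
[ 236   51   62   87 2212] [252.4  94.6] [0.589 0.216 0.085]
[200  99  32   9 265] [215.7 103.1] [0.576 0.266 0.085]
[486 121   7   7  41] [489. 124.] [ 0.567 -0.112  0.085]
[  72  139  151   71 4243] [159.4 175.5] [0.472 0.345 0.085]
[  24  147   47   63 1424] [ 46.3 178.6] [0.459 0.509 0.085]
[201 196  23  14 113] [212.4 203.9] [0.433 0.268 0.085]
```

View pics/w2.png

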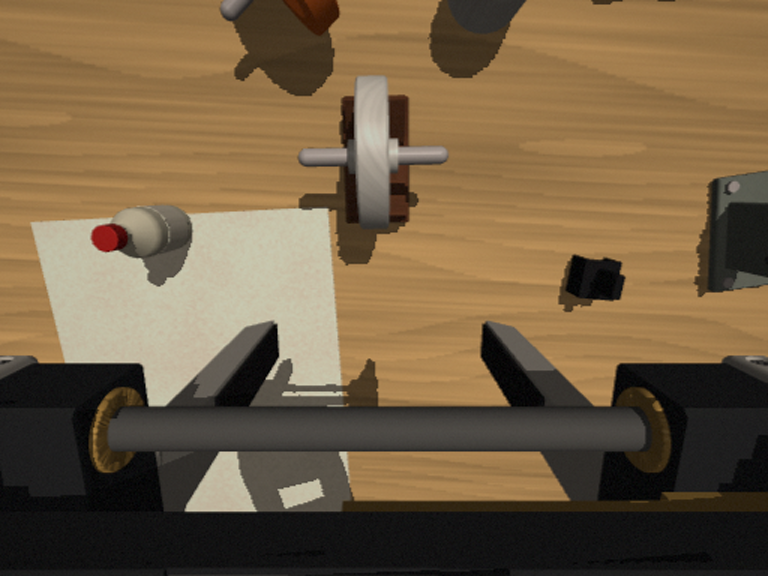

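Wheel seen squarely: arbor ends at (299,157) and (447,155), rim from (371,76) to (372,228). Its bearing nearly matches the tool.

```bash
python3 - <<'E'
from h import *
c=np.load("w2.npz")
q=lambda u,v,z:np.round(onplane(c,u/1.5,v/1.5,z),4)
L=q(299,157,.085);Rr=q(447,155,.085);print(L,Rr,(L+Rr)/2,np.arctan2(-(L-Rr)[0],(L-Rr)[1]),np.linalg.norm(L-Rr))
print("rim top centre",q(371.5,135,.15),q(371.5,155,.15),"rim widths",q(354,140,.15),q(389,140,.15))
E
```

```text
[0.5727 0.288  0.085 ] [0.581 0.154 0.085] [0.57685 0.221   0.085  ] 0.06186126696029378 0.134256806158943
rim top centre [0.5867 0.2216 0.15  ] [0.5724 0.221  0.15  ] rim widths [0.5825 0.2346 0.15  ] [0.5838 0.2084 0.15  ]
```

apply_moves([
  [0, 3.3, 0.4, 0, 0, 0, 0.005],
  [0, 3.3, 0.4, 0, 0, 0, 0.005],
  [0, 3.2, 0.3, -2.4, 0, 0, 0.004],
  [0, 0, 0, -4, 0, 0, 0],
  [0, 0, 0, -4, 0, 0, 0],
  [0, 0, 0, -3, 0, 0, 0],
  [0, 0, 0, -2, 0, 0, 0],
  [0, 0, 0, -1.5, 0, 0, 0],
  [0, 0, 0, -0.5, 0, 0, 0],
  [0, 0, 0, 0, 0, 0, 0],
])

```text
time_s: 3.4
ee_pos: [0.5772, 0.2213, 0.1466]
eef_rot: [3.142, 0.0, 0.061]
force: [-0.1, 1.1, -0.1]
grip_width: 0.0933
grip_force: 0.0
```

apply_moves([
  [255, 0, 0, 0, 0, 0, 0],
  [255, 0, 0, 0, 0, 0, 0],
  [255, 0, 0, 0, 0, 0, 0],
  [255, 0, 0, 0, 0, 0, 0],
  [255, 0, 0, 0, 0, 0, 0],
  [255, 0, 0, 0, 0, 0, 0],
  [255, 0, 0, 0, 0, 0, 0],
  [255, 0, 0, 0, 0, 0, 0],
], grip_force=50)

```text
time_s: 4.2
ee_pos: [0.5769, 0.2221, 0.1464]
eef_rot: [-3.142, 0.0, 0.062]
force: [-0.3, 0.8, 0.2]
grip_width: 0.0336
grip_force: 0.0
```

apply_moves([
  [255, 0, 0, 0, 0, 0, 0],
  [255, 0, 0, 0, 0, 0, 0],
  [255, 0, 0, 0, 0, 0, 0],
  [255, 0, 0, 0, 0, 0, 0],
])

```text
time_s: 4.6
ee_pos: [0.577, 0.222, 0.1464]
eef_rot: [3.141, 0.0, 0.062]
force: [0.0, -1.3, 0.0]
grip_width: 0.0257
grip_force: 50.0
```

apply_moves([
  [255, 0, 0, 1, 0, 0, 0],
  [255, 0, 0, 2, 0, 0, 0],
  [255, 0, 0, 3, 0, 0, 0],
  [255, 0, 0, 3, 0, 0, 0],
  [255, 0, 0, 2, 0, 0, 0],
  [255, 0, 0, 1, 0, 0, 0],
  [255, 0, 0, 0, 0, 0, 0],
])

```text
time_s: 5.3
ee_pos: [0.577, 0.2223, 0.2673]
eef_rot: [-3.141, -0.001, 0.062]
force: [-1.1, 0.9, -7.2]
grip_width: 0.0257
grip_force: 50.0
```

apply_moves([
  [255, -0.2, -1.6, 0, 0, 0, 0.005],
  [255, -0.3, -3, 0, 0, 0, 0.01],
  [255, -0.45, -4.2, 0, 0, 0, 0.015],
  [255, -0.45, -4.3, 0, 0, 0, 0.015],
  [255, -0.45, -4.3, 0, 0, 0, 0.015],
  [255, -0.45, -4.3, 0, 0, 0, 0.015],
  [255, -0.45, -4.3, 0, 0, 0, 0.015],
  [255, -0.45, -4.3, 0, 0, 0, 0.015],
  [255, -0.45, -4.3, 0, 0, 0, 0.015],
  [255, -0.4, -4.0, 0, 0, 0, 0.015],
])

```text
time_s: 6.3
ee_pos: [0.535, -0.1662, 0.265]
eef_rot: [-3.14, 0.002, 0.197]
force: [-0.1, -0.0, -6.0]
grip_width: 0.0255
grip_force: 50.0
```

apply_moves([
  [255, -0.4, -3.6, 0, 0, 0, 0],
  [255, -0.2, -2.6, -0.5, 0, 0, 0],
  [255, -0.1, -1.35, -1.5, 0, 0, 0],
  [255, 0, 0, -2.5, 0, 0, 0],
  [255, 0, 0, -2.5, 0, 0, 0],
  [255, 0, 0, -1.5, 0, 0, 0],
  [255, 0, 0, 0, 0, 0, 0],
  [255, 0, 0, 0, 0, 0, 0],
])

```text
time_s: 7.1
ee_pos: [0.5292, -0.2391, 0.181]
eef_rot: [-3.141, 0.001, 0.198]
force: [0.3, -0.7, -7.3]
grip_width: 0.0255
grip_force: 50.0
```

```bash
python3 - <<'E'
from h import *
c=wrist();s=ctrl.camera("scene")
print(ctrl.get_obs()["ee_pos"],ctrl.get_obs()["eef_rot"])
a=cv2.resize(c["img"][100:250,130:390],(520,300));b=cv2.resize(s["img"][110:210,130:260],(390,300),interpolation=cv2.INTER_CUBIC)
b=b[:,:270];save("n1.png",np.hstack([a,b]))
E
```

```text
[ 0.52967262 -0.23938965  0.18218453] [ 3.14090911e+00 -9.20334565e-04  1.97564168e-01]
```

View pics/n1.png

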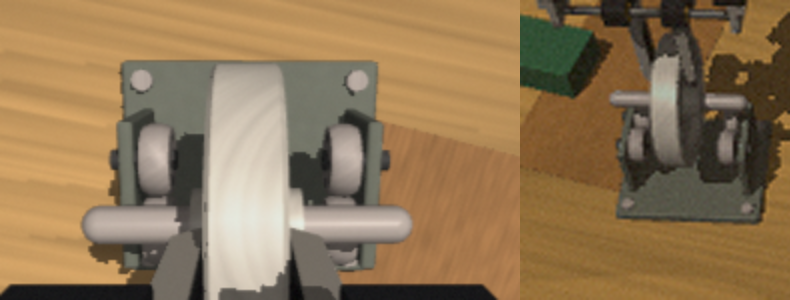

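The wrist crop shows the arbor level over the rollers, centred: ends at 83 and 411, rollers at 154 and 345. Lowering now.

apply_moves([
  [255, 0, 0, -1, 0, 0, 0],
  [255, 0, 0, -0.8, 0, 0, 0],
  [255, 0, 0, -0.5, 0, 0, 0],
  [255, 0, 0, -0.2, 0, 0, 0],
  [255, 0, 0, -0.2, 0, 0, 0],
  [255, 0, 0, 0, 0, 0, 0],
])

```text
time_s: 7.8
ee_pos: [0.5294, -0.2394, 0.1543]
eef_rot: [-3.141, 0.0, 0.197]
force: [0.2, -0.1, -7.9]
grip_width: 0.0259
grip_force: 50.0
```

apply_moves([
  [255, 0, 0, -0.1, 0, 0, 0],
  [255, 0, 0, 0, 0, 0, 0],
])

```text
time_s: 8.0
ee_pos: [0.5295, -0.2394, 0.1535]
eef_rot: [3.141, -0.0, 0.197]
force: [-0.4, -1.0, -7.1]
grip_width: 0.0259
grip_force: 50.0
```

apply_moves([
  [255, 0, 0, -0.1, 0, 0, 0],
  [255, 0, 0, 0, 0, 0, 0],
])

```text
time_s: 8.2
ee_pos: [0.5294, -0.2394, 0.1524]
eef_rot: [-3.142, 0.0, 0.197]
force: [-0.3, -0.4, -7.7]
grip_width: 0.0257
grip_force: 50.0
```

apply_moves([
  [255, 0, 0, -0.1, 0, 0, 0],
  [255, 0, 0, 0, 0, 0, 0],
])

```text
time_s: 8.4
ee_pos: [0.5294, -0.2394, 0.1513]
eef_rot: [-3.141, 0.0, 0.197]
force: [-0.2, -0.5, -7.5]
grip_width: 0.0259
grip_force: 50.0
```

apply_moves([
  [255, 0, 0, -0.1, 0, 0, 0],
  [255, 0, 0, 0, 0, 0, 0],
])

```text
time_s: 8.6
ee_pos: [0.5293, -0.2395, 0.1504]
eef_rot: [-3.142, 0.0, 0.197]
force: [-1.0, -0.1, -5.9]
grip_width: 0.0256
grip_force: 50.0
```

Contact is beginning (−7.6 → −5.9). One more half millimetre, then open.

apply_moves([
  [255, 0, 0, -0.05, 0, 0, 0],
  [255, 0, 0, 0, 0, 0, 0],
])

```text
time_s: 8.8
ee_pos: [0.5293, -0.2395, 0.1501]
eef_rot: [3.142, 0.0, 0.197]
force: [-3.6, -0.4, -2.3]
grip_width: 0.0255
grip_force: 50.0
```

apply_moves([
  [0, 0, 0, 0, 0, 0, 0],
  [0, 0, 0, 0, 0, 0, 0],
  [0, 0, 0, 0, 0, 0, 0],
  [0, 0, 0, 0, 0, 0, 0],
  [0, 0, 0, 0, 0, 0, 0],
  [0, 0, 0, 0, 0, 0, 0],
])

```text
time_s: 9.4
ee_pos: [0.5295, -0.2394, 0.15]
eef_rot: [3.142, -0.0, 0.197]
force: [0.2, -0.3, -0.4]
grip_width: 0.0702
grip_force: 0.0
```

apply_moves([
  [0, 0, 0, 1, 0, 0, 0],
  [0, 0, 0, 3, 0, 0, 0],
  [0, 0, 0, 4, 0, 0, 0],
  [0, 0, 0, 4, 0, 0, 0],
  [0, -2, 2.5, 0, 0, 0, -0.02],
  [0, -2.8, 3.7, 0, 0, 0, -0.025],
  [0, -2.8, 3.7, 0, 0, 0, -0.025],
  [0, -2.8, 3.7, 0, 0, 0, -0.025],
  [0, -2.8, 3.7, 0, 0, 0, -0.025],
  [0, -2.8, 3.7, 0, 0, 0, -0.02],
])

```text
time_s: 10.4
ee_pos: [0.3681, -0.0283, 0.2706]
eef_rot: [3.141, -0.001, 0.056]
force: [0.2, 1.8, 0.4]
grip_width: 0.094
grip_force: 0.0
```

apply_moves([
  [0, 0, 0, 0, 0, 0, 0],
  [0, 0, 0, 0, 0, 0, 0],
  [0, 0, 0, 0, 0, 0, 0],
])

```text
time_s: 10.7
ee_pos: [0.3699, -0.0299, 0.2704]
eef_rot: [3.141, -0.001, 0.057]
force: [0.2, -0.4, 0.6]
grip_width: 0.0942
grip_force: 0.0
```

```bash
python3 - <<'E'
from h import *
c=wrist();np.savez("w3.npz",**c);im=c["img"]
print(ctrl.get_obs()["ee_pos"],ctrl.get_obs()["eef_rot"])
u,v=proj(c,(0.457,-.03,.05));print(u,v)
u=int(u);v=int(v);x0=max(u-55,0);y0=max(v-40,0);print(x0,y0)
a=im[y0:y0+80,x0:x0+110];save("rid2.png",cv2.convertScaleAbs(a,alpha=2.5),7)
E
```

```text
[ 0.36994316 -0.03000626  0.27009246] [3.14148944e+00 2.06036409e-05 5.66802866e-02]
256.5916053297999 112.53964151157983
201 72
```

View pics/rid2.png

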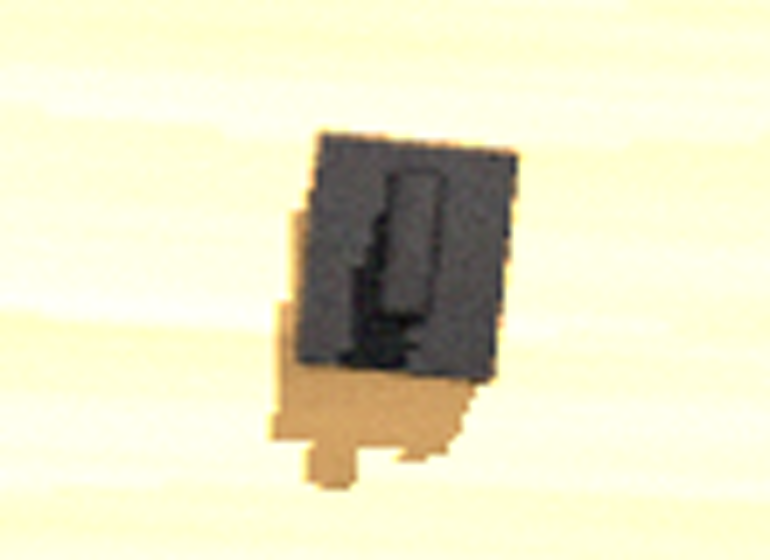

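Rider seen from straight above: bridge corners at crop (320,133),(517,153),(495,380),(298,362), tab top centre at (412,242), turned about 0.1 rad clockwise to the tool.

```bash
python3 - <<'E'
from h import *
c=np.load("w3.npz")
q=lambda u,v,z:onplane(c,201+u/7-.4,72+v/7-.4,z)
print(q(412,242,.07),q(407.5,257,.034))
B=[q(*p,.034) for p in((320,133),(517,153),(495,380),(298,362))]
for i in range(4):
    d=B[(i+1)%4]-B[i];print(np.linalg.norm(d),np.arctan2(d[1],d[0]))
E
```

```text
[ 0.46374922 -0.03288616  0.07      ] [ 0.4635704  -0.03287676  0.034     ]
0.038291720642071966 -1.6093086692101786
0.04284255850919505 3.1148153005191155
0.03927842255934859 1.5394724536806543
0.04312466217481901 -0.049711311295707446
```

apply_moves([
  [0, 3.2, -0.1, 0, 0, 0, -0.03],
  [0, 3.2, -0.1, -1.6, 0, 0, -0.03],
  [0, 3.0, -0.1, -3, 0, 0, -0.033],
  [0, 0, 0, -4, 0, 0, 0],
  [0, 0, 0, -4, 0, 0, 0],
  [0, 0, 0, -3.5, 0, 0, 0],
  [0, 0, 0, -2.5, 0, 0, 0],
  [0, 0, 0, -1.5, 0, 0, 0],
  [0, 0, 0, -0.5, 0, 0, 0],
  [0, 0, 0, 0, 0, 0, 0],
])

```text
time_s: 11.75
ee_pos: [0.4635, -0.0329, 0.0634]
eef_rot: [-3.141, 0.001, -0.036]
force: [-0.4, -0.5, 0.8]
grip_width: 0.0942
grip_force: 0.0
```

apply_moves([
  [255, 0, 0, 0, 0, 0, 0],
  [255, 0, 0, 0, 0, 0, 0],
  [255, 0, 0, 0, 0, 0, 0],
  [255, 0, 0, 0, 0, 0, 0],
  [255, 0, 0, 0, 0, 0, 0],
  [255, 0, 0, 0, 0, 0, 0],
  [255, 0, 0, 0, 0, 0, 0],
  [255, 0, 0, 0, 0, 0, 0],
  [255, 0, 0, 0, 0, 0, 0],
  [255, 0, 0, 0, 0, 0, 0],
], grip_force=15)

```text
time_s: 12.75
ee_pos: [0.4634, -0.0324, 0.0639]
eef_rot: [3.142, 0.0, -0.036]
force: [-0.6, 1.1, -0.7]
grip_width: 0.0172
grip_force: 0.0
```

apply_moves([
  [255, 0, 0, 0, 0, 0, 0],
  [255, 0, 0, 0, 0, 0, 0],
  [255, 0, 0, 0, 0, 0, 0],
  [255, 0, 0, 0, 0, 0, 0],
  [255, 0, 0, 0, 0, 0, 0],
  [255, 0, 0, 0, 0, 0, 0],
  [255, 0, 0, 0, 0, 0, 0],
])

```text
time_s: 13.45
ee_pos: [0.4634, -0.0324, 0.0639]
eef_rot: [-3.142, 0.0, -0.036]
force: [-0.3, 0.3, 0.3]
grip_width: 0.0098
grip_force: 15.0
```

apply_moves([
  [255, 0, 0, 1, 0, 0, 0],
  [255, 0, 0, 3, 0, 0, 0],
  [255, 0, 0, 4, 0, 0, 0],
  [255, 0, 0, 4, 0, 0, 0],
  [255, 0, 0, 4, 0, 0, 0.033],
  [255, 0, -3, 4, 0, 0, 0.04],
  [255, -1, -4, 2.6, 0, 0, 0.04],
  [255, -1, -4.5, 1, 0, 0, 0.04],
  [255, -1, -4.5, 0, 0, 0, 0.04],
  [255, -0.4, -4.5, 0, 0, 0, 0.04],
])

```text
time_s: 14.45
ee_pos: [0.4284, -0.239, 0.3015]
eef_rot: [3.14, -0.001, 0.199]
force: [1.0, 0.1, -0.4]
grip_width: 0.0098
grip_force: 15.0
```

apply_moves([
  [255, 0, -2.3, 0, 0, 0, 0],
  [255, 0, 0, 0, 0, 0, 0],
  [255, 0, 0, 0, 0, 0, 0],
  [255, 0, 0, 0, 0, 0, 0],
  [255, 0, 0, 0, 0, 0, 0],
  [255, 0, 0, 0, 0, 0, 0],
  [255, 0, 0, 0, 0, 0, 0],
  [255, 0, 0, 0, 0, 0, 0],
  [255, 0, 0, 0, 0, 0, 0],
  [255, 0, 0, 0, 0, 0, 0],
])

```text
time_s: 15.45
ee_pos: [0.4294, -0.2604, 0.2999]
eef_rot: [-3.142, 0.0, 0.197]
force: [-0.7, 0.1, -0.0]
grip_width: 0.0098
grip_force: 15.0
```

```bash
python3 - <<'E'
from h import *
c=wrist();np.savez("w4.npz",**c);im=c["img"];s=ctrl.camera("scene");np.savez("s4.npz",**s)
print(ctrl.get_obs()["ee_pos"],ctrl.get_obs()["eef_rot"])
u,v=[int(x) for x in proj(c,(0.5295,-.2395,.10))];print(u,v);x0=u-100;y0=max(v-90,0);print(x0,y0)
a=cv2.resize(im[y0:y0+150,x0:x0+130+70],None,fx=2.4,fy=2.4,interpolation=cv2.INTER_CUBIC)
u,v=[int(x) for x in proj(s,(0.5295,-.2395,.09))];print(u,v)
b=cv2.resize(s["img"][v-45:v+45,u-45:u+45],(310,360),interpolation=cv2.INTER_CUBIC)
print(a.shape);save("n2.png",np.hstack([a[:360],b]))
E
```

```text
[ 0.4294317  -0.26040777  0.29992741] [-3.14155111e+00  8.90103817e-06  1.97274949e-01]
252 98
152 8
184 149
(360, 480, 3)
```

View pics/n2.png

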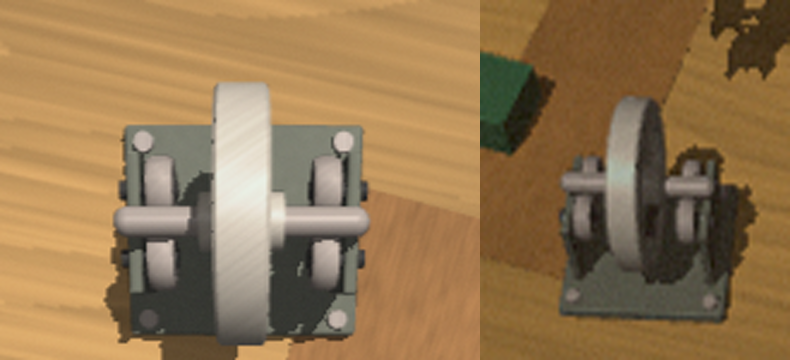

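The wheel is lying on the rollers: arbor ends at crop (114,221) and (370,221), rim edges at columns 214 and 271.

apply_moves([
  [255, 0, 0, 0, 0, 0, 0],
  [255, 0, 0, 0, 0, 0, 0],
  [255, 0, 0, 0, 0, 0, 0],
  [255, 0, 0, 0, 0, 0, 0],
  [255, 0, 0, 0, 0, 0, 0],
  [255, 0, 0, 0, 0, 0, 0],
  [255, 0, 0, 0, 0, 0, 0],
  [255, 0, 0, 0, 0, 0, 0],
])

```text
time_s: 16.35
ee_pos: [0.4294, -0.2604, 0.2999]
eef_rot: [-3.142, 0.0, 0.197]
force: [0.1, -0.4, -0.3]
grip_width: 0.0098
grip_force: 15.0
```

```bash
python3 - <<'E'
from h import *
c=np.load("w4.npz");d=wrist()
df=cv2.absdiff(c["img"],d["img"])[40:150,200:310];print("diff mean/max",df.mean(),df.max(),np.percentile(df,99))
q=lambda u,v,z:onplane(c,152+u/2.4-.3,8+v/2.4-.3,z)
L=q(114,221,.089);Rr=q(370,221,.089);e=L-Rr;print((L+Rr)/2,np.arctan2(-e[0],e[1]),np.linalg.norm(e))
for v in(200,221,240):print("rim top mid",(q(214,v,.154)+q(271,v,.154))/2,np.linalg.norm(q(214,v,.154)-q(271,v,.154)))
# rim edge fit
g=cv2.cvtColor(d["img"],cv2.COLOR_RGB2GRAY).astype(float)
for v in (60,70,80,85,90,100,110,120,130):
    r=np.gradient(g[v]); print(v,235+np.argmax(r[235:250]),255+np.argmin(r[255:275]))
# bench check: tab seen in the current image, where's rim row for z .154 at x centre
print(proj(d,(0.5295,-.2395,.154)))
E
```

```text
diff mean/max 1.0633333333333332 56 5.0
[ 0.52930399 -0.24019575  0.089     ] 0.19719633452724003 0.13581191538598641
rim top mid [ 0.53187135 -0.23997267  0.154     ] 0.02469291448891408
rim top mid [ 0.52338708 -0.24166781  0.154     ] 0.024867214700950185
rim top mid [ 0.51560696 -0.24322227  0.154     ] 0.02502704882749409
60 241 264
70 241 264
80 241 264
85 240 264
90 241 270
100 241 270
110 240 264
120 241 264
130 241 264
(np.float64(251.8186034817339), np.float64(93.30262693408628))
```

apply_moves([
  [255, 0, 0, 0, 0, 0, 0],
  [255, 0, 0, 0, 0, 0, 0],
  [255, 0, 0, 0, 0, 0, 0],
  [255, 2, 0.4, 0, 0, 0, 0],
  [255, 3, 0.6, 0, 0, 0, 0],
  [255, 3, 0.6, 0, 0, 0, 0],
  [255, 2, 0.46, -1, 0, 0, 0],
  [255, 0, 0, -3, 0, 0, 0],
  [255, 0, 0, -2.5, 0, 0, 0],
  [255, 0, 0, 0, 0, 0, 0],
])

```text
time_s: 17.4
ee_pos: [0.5285, -0.2392, 0.2316]
eef_rot: [-3.138, 0.005, 0.197]
force: [-0.0, 0.4, -0.1]
grip_width: 0.0097
grip_force: 15.0
```

apply_moves([
  [255, 0, 0, 0, 0, 0, 0],
  [255, 0, 0, 0, 0, 0, 0],
  [255, 0, 0, 0, 0, 0, 0],
])

```text
time_s: 17.7
ee_pos: [0.5298, -0.2401, 0.2364]
eef_rot: [3.14, -0.002, 0.197]
force: [-0.4, -0.3, -0.4]
grip_width: 0.01
grip_force: 15.0
```

```bash
python3 - <<'E'
from h import *
c=wrist();np.savez("w5.npz",**c);s=ctrl.camera("scene")
print(ctrl.get_obs()["ee_pos"],ctrl.get_obs()["eef_rot"])
a=cv2.resize(c["img"][100:260,180:330],None,fx=3,fy=3,interpolation=cv2.INTER_CUBIC)
u,v=[int(x) for x in proj(s,(0.5295,-.2395,.15))];print(u,v)
b=cv2.resize(s["img"][v-40:v+50,u-35:u+30],(347,480),interpolation=cv2.INTER_CUBIC)
save("n3.png",cv2.convertScaleAbs(np.hstack([a,b]),alpha=1.5))
E
```

```text
[ 0.52961672 -0.2399213   0.23588386] [ 3.14073205e+00 -1.08350614e-03  1.97238120e-01]
180 136
```

View pics/n3.png

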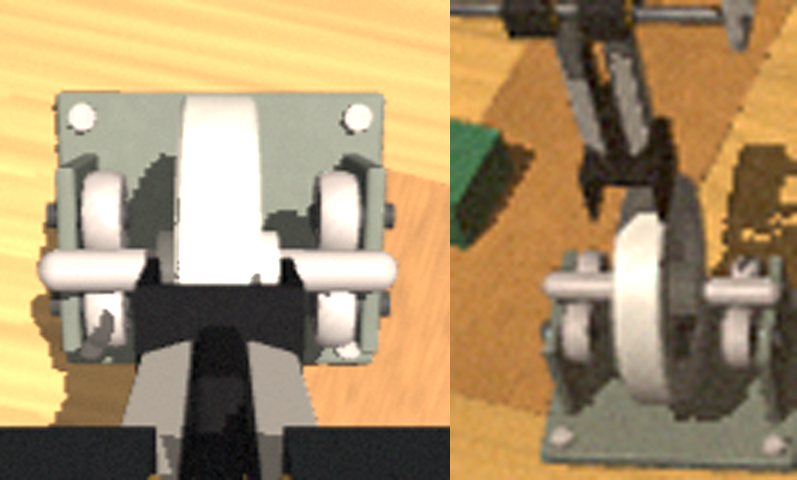

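Rider bridge spans columns 136–304 (middle 220) and the rim 178–260 (middle 219). It is square and centred, so lower gently.

apply_moves([
  [255, 0, 0, -0.5, 0, 0, 0],
  [255, 0, 0, -0.7, 0, 0, 0],
  [255, 0, 0, -0.7, 0, 0, 0],
  [255, 0, 0, -0.7, 0, 0, 0],
  [255, 0, 0, -0.5, 0, 0, 0],
  [255, 0, 0, -0.5, 0, 0, 0],
  [255, 0, 0, -0.3, 0, 0, 0],
  [255, 0, 0, -0.2, 0, 0, 0],
  [255, 0, 0, 0, 0, 0, 0],
])

```text
time_s: 18.7
ee_pos: [0.5294, -0.2398, 0.1938]
eef_rot: [-3.141, 0.0, 0.197]
force: [0.4, 0.2, 0.2]
grip_width: 0.0096
grip_force: 15.0
```

apply_moves([
  [255, 0, 0, -0.1, 0, 0, 0],
  [255, 0, 0, 0, 0, 0, 0],
  [255, 0, 0, 0, 0, 0, 0],
])

```text
time_s: 19.0
ee_pos: [0.5295, -0.2398, 0.1931]
eef_rot: [3.141, -0.0, 0.197]
force: [-0.2, 0.1, 0.3]
grip_width: 0.0107
grip_force: 15.0
```

apply_moves([
  [255, 0, 0, -0.1, 0, 0, 0],
  [255, 0, 0, 0, 0, 0, 0],
  [255, 0, 0, 0, 0, 0, 0],
])

```text
time_s: 19.3
ee_pos: [0.5294, -0.2398, 0.192]
eef_rot: [-3.142, -0.0, 0.197]
force: [-0.0, 0.0, 1.0]
grip_width: 0.01
grip_force: 15.0
```

apply_moves([
  [255, 0, 0, -0.05, 0, 0, 0],
  [255, 0, 0, 0, 0, 0, 0],
  [255, 0, 0, 0, 0, 0, 0],
])

```text
time_s: 19.6
ee_pos: [0.5294, -0.2398, 0.1914]
eef_rot: [-3.142, 0.0, 0.197]
force: [0.3, 0.1, -1.1]
grip_width: 0.0098
grip_force: 15.0
```

apply_moves([
  [230, 0, 0, 0, 0, 0, 0],
  [200, 0, 0, 0, 0, 0, 0],
  [150, 0, 0, 0, 0, 0, 0],
  [100, 0, 0, 0, 0, 0, 0],
  [50, 0, 0, 0, 0, 0, 0],
  [0, 0, 0, 0, 0, 0, 0],
  [0, 0, 0, 0, 0, 0, 0],
  [0, 0, 0, 0, 0, 0, 0],
  [0, 0, 0, 0, 0, 0, 0],
])

```text
time_s: 20.5
ee_pos: [0.5295, -0.2398, 0.1915]
eef_rot: [-3.142, -0.0, 0.197]
force: [-0.8, -0.1, -0.6]
grip_width: 0.0707
grip_force: 0.0
```

apply_moves([
  [0, 0, 0, 0.5, 0, 0, 0],
  [0, 0, 0, 1, 0, 0, 0],
  [0, 0, 0, 2, 0, 0, 0],
  [0, 0, 0, 3, 0, 0, 0],
  [0, 0, 0, 3, 0, 0, 0],
  [0, -2, -0.4, 2, 0, 0, 0],
  [0, -3, -0.6, 0, 0, 0, 0],
  [0, -3, -0.6, 0, 0, 0, 0],
  [0, -2, -0.5, 0, 0, 0, 0],
  [0, 0, 0, 0, 0, 0, 0],
])

```text
time_s: 21.5
ee_pos: [0.428, -0.2613, 0.3079]
eef_rot: [3.14, -0.001, 0.196]
force: [-0.5, -0.6, 1.0]
grip_width: 0.0941
grip_force: 0.0
```

apply_moves([
  [0, 0, 0, 0, 0, 0, 0],
  [0, 0, 0, 0, 0, 0, 0],
  [0, 0, 0, 0, 0, 0, 0],
  [0, 0, 0, 0, 0, 0, 0],
  [0, 0, 0, 0, 0, 0, 0],
  [0, 0, 0, 0, 0, 0, 0],
  [0, 0, 0, 0, 0, 0, 0],
  [0, 0, 0, 0, 0, 0, 0],
  [0, 0, 0, 0, 0, 0, 0],
  [0, 0, 0, 0, 0, 0, 0],
])

```text
time_s: 22.5
ee_pos: [0.4294, -0.2608, 0.3065]
eef_rot: [3.142, -0.0, 0.197]
force: [0.8, -0.6, -0.6]
grip_width: 0.0942
grip_force: 0.0
```

apply_moves([
  [0, 0, 0, 0, 0, 0, 0],
  [0, 0, 0, 0, 0, 0, 0],
  [0, 0, 0, 0, 0, 0, 0],
  [0, 0, 0, 0, 0, 0, 0],
  [0, 0, 0, 0, 0, 0, 0],
  [0, 0, 0, 0, 0, 0, 0],
  [0, 0, 0, 0, 0, 0, 0],
  [0, 0, 0, 0, 0, 0, 0],
  [0, 0, 0, 0, 0, 0, 0],
  [0, 0, 0, 0, 0, 0, 0],
])

```text
time_s: 23.5
ee_pos: [0.4294, -0.2608, 0.3064]
eef_rot: [-3.142, 0.0, 0.197]
force: [0.7, -0.5, -0.3]
grip_width: 0.094
grip_force: 0.0
```

```bash
python3 - <<'E'
from h import *
c=wrist();d=wrist();im=c["img"]
u,v=[int(x) for x in proj(c,(0.5295,-.2398,.161))];print("bridge expected",u,v)
m=(im.max(2)<50).astype(np.uint8);m[:max(v-60,0)]=0;m[v+45:]=0;m[:,:u-45]=0;m[:,u+45:]=0
n,l,st,ce=cv2.connectedComponentsWithStats(m)
for i in range(1,n):
    if st[i,4]>100:
        w=(l==i).astype(np.uint8);r=cv2.minAreaRect(cv2.findContours(w,0,1)[0][0]);print(st[i],ce[i],r,onplane(c,*ce[i],.165))
h=proj(c,(0.5295,-.2398,.197));print("tab expected",h)
print("diff",cv2.absdiff(im,d["img"])[40:180,200:310].mean())
E
```

```text
bridge expected 251 93
[ 232   71   45   48 1727] [251.63231036  93.88129705] ((254.0, 94.5), (47.0, 44.0), 90.0) [ 0.52840948 -0.23993168  0.165     ]
tab expected (np.float64(251.5786554015852), np.float64(88.41640653185694))
diff 1.0967748917748918
```

```bash
python3 - <<'E'
from h import *
c=wrist();m=(c["img"].max(2)<50)
for v in range(66,124,4):
    x=np.nonzero(m[v,215:290])[0];print(v,(x.min()+215,x.max()+215,len(x)) if len(x) else None)
s=ctrl.camera("scene");im=s["img"]
u,v=[int(x) for x in proj(s,(0.5295,-.2398,.18))]
print("scene tab/bridge expected",proj(s,(0.5295,-.2398,.197)),proj(s,(0.5295,-.2398,.161)))
for r in range(v-12,v+22,2): print(r,"".join("#" if p<55 else "." for p in im[r,u-25:u+25].max(1)))
E
```

```text
66 None
70 None
74 (np.int64(233), np.int64(270), 38)
78 (np.int64(233), np.int64(270), 38)
82 (np.int64(233), np.int64(281), 39)
86 (np.int64(232), np.int64(281), 41)
90 (np.int64(225), np.int64(281), 43)
94 (np.int64(233), np.int64(270), 38)
98 (np.int64(234), np.int64(270), 37)
102 (np.int64(233), np.int64(270), 38)
106 (np.int64(233), np.int64(270), 38)
110 (np.int64(224), np.int64(280), 49)
114 (np.int64(225), np.int64(280), 50)
118 (np.int64(225), np.int64(280), 8)
122 (np.int64(225), np.int64(280), 6)
scene tab/bridge expected (np.float64(177.74130244675234), np.float64(125.60424412851938)) (np.float64(180.0231743955827), np.float64(134.25105005142188))
117 ..................................................
119 ..................................................
121 ..................................................
123 ###.....................###.......................
125 ####..#.................####......................
127 ####.#..................####......................
129 #####.................##############..............
131 ###...................###############.............
133 #....................################.............
135 #....................#################............
137 ....................##################............
139 ....................#################.............
141 ....................#################.............
143 ....................##..........####..............
145 ....................##..........####..............
147 ..................................##........#.....
149 ..................................................
```

Rider straight, seated and square astride the rim. Handing in.

```bash
python3 -c "
from station import ctrl
print(ctrl.hand_in())"
```

```text
the job is handed in; nothing more can be done
None
```

I handed the job in at about 24 s: the wheel lies on the rollers and looks at rest, and the rider sits astride the rim at the top, let go. I didn't check the wheel's angle from the heavy slab, the arm stayed clear of the tin, bottle, box and brush, and hand-in gave no verdict.

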